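# Open the bur stand by its lever and ease the cover shut

## Task

The dentist wants to take a bur: with the fingertips press the lever pad of the bur stand (the wider case with the arched clear cover) all the way down so that its cover opens fully, and keep it open for three seconds. Then let the lever up slowly so that the cover comes down softly and never slams, and finish clear of it with the cover shut. Pick nothing up, do not touch the cover itself, and leave the cotton-roll box shut and everything else where it stands.

Things in the scene. Friction and masses are not known exactly. Their poses are not given: they have to be found in the camera images.
- bur_stand: bur stand: cream base 200 x 192 mm with a sloping block of dental burs under an arched clear cover, 160 mm tall when shut; fixed to the table; origin at the centre of the base's underside; its x axis points from its front (lever side) to its back (cover hinge), z up
- bur_stand_pad (a point): centre of the top face of the bur stand's lever pad: a rubber-topped plate 60 mm long (along the stand's y) and 36 mm wide (along its x), 10 mm thick, on a flat arm that sticks out of the middle of the stand's front. The pad's centre lies 173 mm in front of the stand's origin, about 79 mm above the table at rest, and moves with the lever: pressed fully it is 45 mm lower, having moved level by only about 2 mm.
- bur_stand_lever (a joint): angle of the bur stand's lever: 0 at rest (pad up, tilted 0.19 rad so that its outer edge is the higher), grows as the pad is pressed down, stop at 0.38 rad (pad tilted 0.19 rad the other way). The pad swings on a 120 mm arm about a pivot just inside the stand's front
- bur_stand_cover (a joint): opening angle of the bur stand's cover, hinged along the stand's back: 0 shut, 0.95 rad fully open. Linked to the lever: cover angle = 2.5 x lever angle. Nothing slows the cover or keeps it up: its weight (2 to 7 N at the pad) pushes the pad back up, and if the lever is let go it falls and slams
- bur_stand_lip (a point): middle of the clear cover's front lower edge, 68 mm above the table, 102 mm in front of the stand's origin, 71 mm behind the pad's centre when shut. The cover is 205 mm deep, 202 mm wide, hinged 125 mm above the table, 90 mm behind the origin; opening, this edge rises 180 mm, swinging up to 10 mm forward, so a gripper should stand with its broad side along the pad
- roll_box: cotton-roll box: smaller white box 150 x 140 mm, 101 mm tall, with a flat opaque grey lid and a lever just like the bur stand's; fixed to the table; not to be used; origin on its underside, 100 mm behind its front face; x axis from its front to its back, z up
- roll_box_pad (a point): centre of the top of the cotton-roll box's lever pad (same size and height as the bur stand's, 173 mm in front of the box's origin)
- roll_box_lever (a joint): angle of the cotton-roll box's lever: 0 at rest, 0.38 rad fully pressed
- dropper_a: loose black dropper bottle, 25 mm diameter, 58 mm tall, stands in front of the bur stand close behind one end of its lever pad; origin at the centre of its underside
- dropper_b: loose white dropper bottle, 25 mm diameter, 58 mm tall, stands in front of the cotton-roll box close behind one end of its lever pad; origin at the centre of its underside
- amber_bottle: loose brown glass bottle, 60 mm diameter, 125 mm tall; origin at the centre of its underside
- applicator_tube: loose white tube with a wider foot, 60 mm diameter, 103 mm tall; origin at the centre of its underside
- tin: loose round metal tin, 52 mm diameter, 26 mm tall; origin at the centre of its underside
- cream_jar: loose white jar, 48 mm diameter, 42 mm tall; origin at the centre of its underside
- mirror: loose dental mirror lying on the table, 140 mm long along its x, 9 mm thick; origin under the middle of its handle

How it is judged (in metres and radians):
On the way, in this order (a step that is already met when the one before it is completed fails the run):
1. the bur stand's cover is held fully open (within 0.1 rad) for 2.8 s (value of joint bur_stand_cover above 0.85 rad), for 2.8 s.
2. the cover is shut again (value of joint bur_stand_cover below 0.04 rad), for 0.3 s.
At the end, for the whole second after the job is handed in: The bur stand's cover is shut (under 0.04 rad) and still, its lever up (under 0.02 rad), the cotton-roll box's lever unpressed (under 0.03 rad), and every loose thing within 20 mm of where it began (value of joint bur_stand_cover below 0.04 rad and value of joint bur_stand_lever below 0.02 rad and value of joint roll_box_lever below 0.03 rad and linear speed of bur_stand_cover below 0.02 m/s and distance of each of dropper_a, dropper_b, amber_bottle, applicator_tube, tin, cream_jar, mirror from where it was at the start of the episode below 0.02 m); the robot touches nothing.
It fails at once if the cover slams: it falls faster than 2 rad/s (its front edge about 0.4 m/s) (velocity of joint bur_stand_cover below -2 rad/s).
It fails at once if the cover itself is touched (over 1 N) (contact force between any of the fingers, the arm and bur_stand_cover above 1 N).
It fails at once if the cotton-roll box's lever is pressed (over 0.08 rad) (value of joint roll_box_lever above 0.08 rad).
It fails at once if a loose thing is knocked, tipped, carried (moved over 20 mm) or lifted (over 8 mm) (distance of any of dropper_a, dropper_b, amber_bottle, applicator_tube, tin, cream_jar, mirror from where it was at the start of the episode above 0.02 m or height (world z) of any of dropper_a, dropper_b, amber_bottle, applicator_tube, tin, cream_jar, mirror above 0.008 m).
It also fails if it takes over 48 s, if anything falls off the work surface, if the arm or the gripper's body presses on something with over 40 N, if the wrist force passes 120 N, or if a joint passes its speed limit or range.

## Robot

A 7-joint arm with a two-finger parallel gripper is mounted at the origin on the work surface. World frame = base frame: x ahead of the robot, y to its left, z up, the work surface at z = 0. Lengths are in mm, angles in rad, forces in N, time in s.
With the tool pointing down it reaches from about 350 to 900 mm from the base axis. Payload 7.2 kg.
Tool frame: the origin (TCP) lies on the centre line of the jaws, within the pads' length; the fingertips stand 17 mm ahead of it and the grasp point (between the pads) lies 2 mm behind it (bot.tip_reach is the distance from the TCP to the fingertips, in mm); z points along the fingers, y is the direction in which the jaws open and shut (so a half turn about z gives the same grasp; the last joint's range is limited). The gripper opens to 88 mm and grips with 3 to 60 N. Pads are 20 mm wide; open, the fingers measure 115 mm over their backs; the gripper's body (75 mm by 178 mm) begins 61 mm behind the grasp point.
Start: joints at [-1.327, 0.411, -0.013, 1.596, 0.006, 1.134, -0.082], TCP at [191.742, 594.864, 239.653] pointing down, gripper open.
Joint ranges: [-2.95, 2.95], [-0.29, 1.99], [-1.47, 1.44], [0.14, 2.54], [-1.03, 4.17], [0.13, 1.85], [-2.86, 2.86]. Speed limits (rad/s): [2.39, 2.39, 3.01, 3.01, 3.14, 3.14, 3.14].

## Interface

Orientations are given as a rotation vector (axis times angle).
In Python, from cell import bot gives the robot as it stands.
- The arm moves only by the shell command python3 -m pendant 'ROWS'. ROWS is JSON, a list of rows, each a list of 3 entries, a list of its own where there are three numbers: the shift along the tool's x, y, z in mm, then the turn about the tool's z in degrees, then the finger opening in mm, from 0 to 87.8. A call has exactly 8 rows; each row shifts and turns the pose as measured when the row begins, along the tool's axes as they then stand; what a row does not reach is not made up. A row lasts 1/10 s, in which the tool goes at most 50 mm and 8.59 degrees, less where a joint would pass 70% of its speed; a pose out of reach is approached as far as the arm can. A call is refused whole if a number of a shift passes 50 or a number of a turn 8.59, either way. A call with a gripper value outside its range is refused whole. The fingers move at their own pace and stop on an object; the grip force is fixed at half the most. Time passes only in rows, so rows that do not move let the fingers close, or fill a call up. It gives the time, the measured TCP pose, the force and the opening at its end, in the units of the state.
- bot.state(): the state, without advancing time (a new reading comes with each control period).
- bot.grab_frame(name): name is "side" or "top" or "wrist"; returns a dict with "frame" (384x512x3 uint8, red, green, blue), "fx", "fy", "cx", "cy" (pixels), "R" (3x3) and "t" (3): a world point X has camera coordinates R X + t; the wrist camera has in their place "hand_eye" (4x4, takes a point from camera to tool coordinates, whose origin is the TCP and whose axes are the flange's). Camera axes: x right, y down, z forward; pixel columns grow to the right and rows downward; lengths in mm; the calibration is good to about 2 mm. The wrist camera is an equidistant fisheye: a pixel r from the principal point sees the ray r / f radians off the axis. A picture is of the moment at which its call begins: read the wrist's pose just before it. There is no depth.
- bot.job_done(): hands the job in, once; it reports no verdict.
Trained networks look in a picture, given as the dict that the camera call returned (one of the last four; its "shot" number tells which), for a name from the list of things; names that differ only in an ending like _2 or _b are one class to them, and where a whole thing is asked for, a point or a joint stands for the part that bears it (a point fixed in the world has none). Each returns a list of dicts, best first, with "confidence" (0 to 1); they miss things now and then, are a little off and sometimes report something else, mostly with a low value. They report only what shows in the picture. A call takes as long as a camera call.
- bot.outline_of(picture, target): "pixels" (384x512 bool, what is visible of it) and "position" ([column, row] in pixels, amid what is visible of it).
- bot.pinpoint(picture, target): "position" ([column, row] in pixels: a listed point, or the origin of a listed thing).
The state is a dict: "time_s": time; "joint_pos": joint angles; "qvel": joint speeds; "effort": joint torques, N m; "eef_pos": TCP position; "eef_rot": TCP orientation; "wrist_force": force on the tool from outside, world axes, zero at the start; "moment": the same for the moment, N m; "opening": finger opening in mm.
Only numpy, scipy, OpenCV 4.12 (cv2) and the standard library are available. Lean on these libraries where they do the work, as an engineer would, in place of code of your own. Each camera call takes 0.05 s, during which the arm holds its last target.

## Working session

There is one attempt and no reset: what is moved stays moved. The work goes in short steps, Python scripts to look and compute and a shell command to move; the robot and the scene stay as the last step left them, time stands still between calls to the robot, and variables do not carry over. Pictures are saved under pics/ and viewed, and the job is handed in when it is done.

```bash
mkdir -p pics; ls; cat > h.py <<'E'
import numpy as np,cv2
from cell import bot
def save(p,n,s=1.5):
    cv2.imwrite('pics/'+n+'.png',cv2.resize(p['frame'][:,:,::-1],None,fx=s,fy=s))
def ray(p,uv,z):
    R=np.array(p['R']);t=np.array(p['t']);c=-R.T@t
    d=R.T@np.array([(uv[0]-p['cx'])/p['fx'],(uv[1]-p['cy'])/p['fy'],1.])
    return c+d*(z-c[2])/d[2]
def proj(p,X):
    q=np.array(p['R'])@np.array(X)+np.array(p['t']);return [p['fx']*q[0]/q[2]+p['cx'],p['fy']*q[1]/q[2]+p['cy']]
def tri(ps,uvs):
    A=[];b=[]
    for p,uv in zip(ps,uvs):
        R=np.array(p['R']);t=np.array(p['t']);c=-R.T@t
        d=R.T@np.array([(uv[0]-p['cx'])/p['fx'],(uv[1]-p['cy'])/p['fy'],1.]);d/=np.linalg.norm(d)
        M=np.eye(3)-np.outer(d,d);A.append(M);b.append(M@c)
    X=np.linalg.lstsq(np.vstack(A),np.hstack(b),rcond=None)[0];return X
E
python3 - <<'E'
from h import *
s=bot.state();print(s)
ps={n:bot.grab_frame(n) for n in ['top','side']}
for n,p in ps.items(): save(p,n+'0')
for t,z in [('bur_stand',0),('bur_stand_pad',79),('bur_stand_lip',68),('roll_box',0),('roll_box_pad',79),('dropper_a',0),('amber_bottle',0),('applicator_tube',0),('tin',0),('cream_jar',0),('mirror',0)]:
    for n,p in ps.items():
        for r in bot.pinpoint(p,t)[:2]: print(t,n,np.round(r['position']),round(r['confidence'],2),ray(p,r['position'],z).round())
E
```

```text
pics
{'time_s': 0.0, 'joint_pos': array([-1.3271906 ,  0.4119158 , -0.01273673,  1.5970138 ,  0.00559363,
        1.13430198, -0.08220772]), 'qvel': array([-0.0009452 , -0.00169503,  0.00077632,  0.00169275,  0.00082606,
       -0.00236659, -0.00049103]), 'effort': array([-3.20894042e-04, -5.87948549e+01,  6.41598701e-01, -2.91080457e+01,
       -5.38373832e-02,  1.83702871e-02,  1.49878510e-04]), 'eef_pos': array([191.6143549 , 594.41003242, 238.8113976 ]), 'eef_rot': array([-4.87720916e-01, -3.10334864e+00,  2.50724325e-03]), 'wrist_force': array([ 0.27017853, -0.21220297, -0.03832676]), 'moment': array([-0.03580192, -0.00876109,  0.01664384]), 'opening': 87.68456312671418}
bur_stand top [318. 148.] 0.69 [ 677. -197.    0.]
bur_stand side [339. 246.] 0.86 [ 681. -198.    0.]
bur_stand_pad top [330. 202.] 0.76 [ 497. -218.   79.]
bur_stand_pad side [283. 246.] 0.84 [ 499. -199.   79.]
bur_stand_pad side [307. 244.] 0.33 [ 556. -219.   79.]
bur_stand_lip top [322. 179.] 0.79 [ 569. -197.   68.]
bur_stand_lip top [372. 238.] 0.66 [ 384. -345.   68.]
bur_stand_lip side [305. 241.] 0.89
[... 308 characters left out ...]
 0.]
dropper_a top [295. 188.] 0.54 [ 544. -119.    0.]
dropper_a side [280. 241.] 0.59 [ 550. -108.    0.]
dropper_a side [241. 193.] 0.58 [555. 135.   0.]
amber_bottle top [403. 188.] 0.8 [ 540. -470.    0.]
amber_bottle side [362. 345.] 0.57 [ 539. -475.    0.]
applicator_tube top [118. 170.] 0.69 [615. 470.   0.]
applicator_tube side [217. 138.] 0.66 [626. 475.   0.]
tin top [150. 220.] 0.51 [447. 362.   0.]
tin side [177. 166.] 0.48 [432. 364.   0.]
cream_jar top [118. 171.] 0.65 [614. 469.   0.]
cream_jar top [372. 238.] 0.55 [ 378. -367.    0.]
cream_jar side [266. 333.] 0.55 [ 370. -354.    0.]
mirror top [143. 264.] 0.56 [306. 385.   0.]
mirror side [134. 171.] 0.49 [294. 394.   0.]
```

View pics/top0.png

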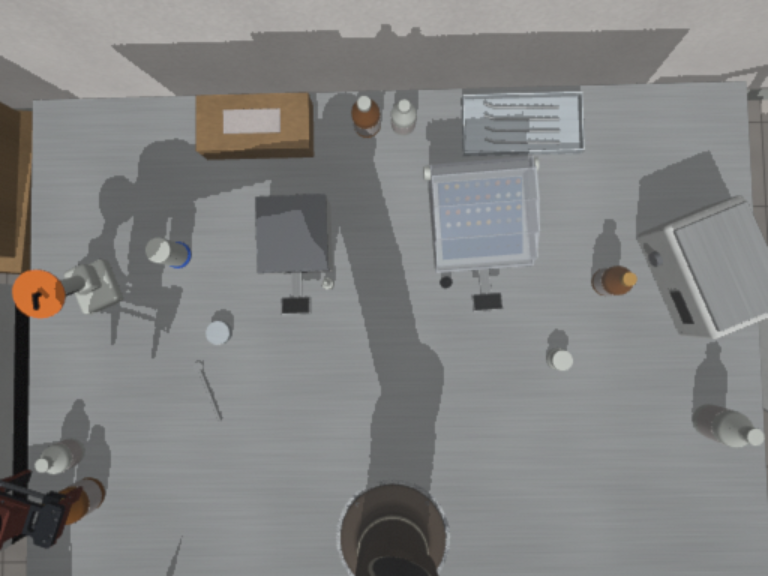

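View pics/side0.png

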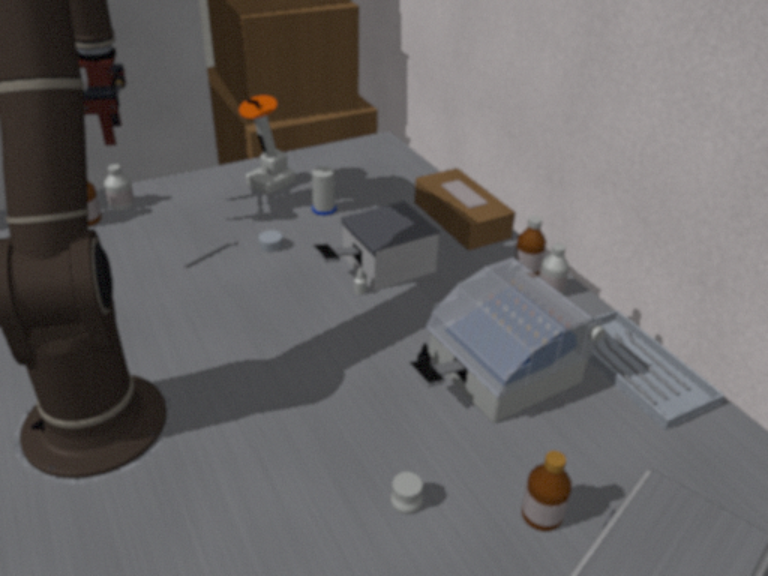

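The top view shows the stand's pad at about (325,201) and dropper_a at (297,188). The side view shows the pad at about (285,247), with the dropper off to its +y side. Next I refine the pad position and the yaw.

```bash
python3 - <<'E'
from h import *
ps=[bot.grab_frame(n) for n in ['top','side']]
for n,p,(u,v) in zip('ts',ps,[(325,201),(285,247)]):
    print(p['fx'],(-np.array(p['R']).T@np.array(p['t'])).round())
    cv2.imwrite(f'pics/z{n}.png',cv2.resize(p['frame'][v-50:v+30,u-50:u+50,::-1],None,fx=7,fy=7,interpolation=cv2.INTER_NEAREST))
uv=[(325,201),(285,246.5)]
print(tri(ps,uv),[ray(p,q,79) for p,q in zip(ps,uv)])
p=ps[0]
for t in ['bur_stand_pad','dropper_a','bur_stand','bur_stand_cover','bur_stand_lever']:
  for p in ps:
    for r in bot.outline_of(p,t)[:2]:
        m=r['pixels'];ys,xs=np.nonzero(m);print(t,r['confidence'],np.round(r['position'],1),m.sum(),(xs.min(),xs.max(),ys.min(),ys.max()),ray(p,r['position'],79).round(),cv2.minAreaRect(np.c_[xs,ys].astype(np.float32)))
# cover top corners: front edge z68
a=ray(ps[0],(437/1.5,270/1.5),68);b=ray(ps[0],(533/1.5,264/1.5),68);print(a,b,np.degrees(np.arctan2(-(a-b)[0],(a-b)[1])))
E
```

```text
348.64226726458475 [ 490.  -13. 1148.]
482.22957729100756 [   9. -926.  882.]
[ 501.25405738 -202.74444276   78.24635144] [array([ 500.11337846, -201.95352519,   79.        ]), array([ 501.99956205, -203.94721547,   79.        ])]
bur_stand_pad 0.54 [326.2 195.9] 347 (np.int64(315), np.int64(334), np.int64(179), np.int64(207)) [ 516. -206.   79.] ((324.5, 193.0), (28.0, 19.0), 90.0)
bur_stand_pad 0.53 [136.5 256.9] 127 (np.int64(129), np.int64(146), np.int64(242), np.int64(278)) [339. 378.  79.] ((137.46707153320312, 260.1963195800781), (39.31163787841797, 5.383126258850098), 69.775146484375)
bur_stand_pad 0.89 [287.5 248.4] 418 (np.int64(272), np.int64(309), np.int64(240), np.int64(257)) [ 504. -212.   79.] ((290.5, 248.5), (37.0, 17.0), 0.0)
bur_stand_pad 0.49 [339.5 221.3] 6569 (np.int64(285), np.int64(400), np.int64(172), np.int64(265)) [ 679. -185.   79.] ((343.99908447265625, 218.55259704589844), (97.39207458496094, 85.50955200195312), 46.005088806152344)
dropper_a 0.52 [216.  188.9] 50 (np.int64(215), np.int64(222), np.int64(185), np.int64(192)) [543. 131.  79.] ((218.5, 188.5
[... 1123 characters left out ...]
188), (74.30624389648438, 74.40945434570312), 86.05481719970703)
bur_stand_cover 0.39 [296.7 188.1] 21 (np.int64(295), np.int64(299), np.int64(186), np.int64(190)) [ 541. -117.   79.] ((297.0, 188.0), (4.0, 4.0), 90.0)
bur_stand_lever 0.68 [324.6 199.4] 331 (np.int64(315), np.int64(334), np.int64(180), np.int64(206)) [ 505. -201.   79.] ((324.5, 193.0), (26.0, 19.0), 90.0)
bur_stand_lever 0.54 [289.4 249.7] 411 (np.int64(272), np.int64(308), np.int64(239), np.int64(258)) [ 506. -218.   79.] ((289.598388671875, 248.9180450439453), (36.12376022338867, 18.559825897216797), 5.19442892074585)
[ 567.13402998 -101.7860261    68.        ] [ 575.64408295 -299.24208468   68.        ] 2.467832905348309
```

```bash
python3 -m pendant '[[[0,0,-5],-7.3,0],[[0,0,-5],-7.3,0],[[0,0,-5],-7.3,0],[[0,-40,0],0,0],[[0,-40,0],0,0],[[0,-40,0],0,0],[[0,-40,0],0,0],[[0,-40,0],0,0]]'
```

```text
time_s: 2.6
eef_pos: [207.6, 393.4, 253.1]
eef_rot: [0.144, -3.137, -0.001]
wrist_force: [1.0, 0.3, -0.3]
opening: 27.0
```

```bash
python3 -m pendant '[[[-25,-40,0],0,0],[[-25,-40,0],0,0],[[-25,-40,0],0,0],[[-25,-40,0],0,0],[[-25,-40,0],0,0],[[-25,-40,0],0,0],[[-25,-40,0],0,0],[[-25,-40,0],0,0]]'
```

```text
time_s: 3.4
eef_pos: [441.2, 81.4, 255.4]
eef_rot: [-0.156, 3.132, 0.013]
wrist_force: [0.0, 0.8, 0.0]
opening: 0.5
```

```bash
python3 -m pendant '[[[-3,-40,0],0,0],[[-3,-40,0],0,0],[[-3,-40,0],0,0],[[-3,-40,0],0,0],[[-3,-40,0],0,0],[[-3,-30,0],0,0],[[-2,-20,0],0,0],[[0,0,0],0,0]]'; python3 - <<'E'
from h import *
s=bot.state();print(s['eef_pos'],s['eef_rot'],s['wrist_force'])
p=bot.grab_frame('wrist');save(p,'w1')
print({k:p[k] for k in p if k!='frame'})
for r in bot.pinpoint(p,'bur_stand_pad'):print(r)
for n in ['side','top']:save(bot.grab_frame(n),n+'1')
E
```

```text
time_s: 4.2
eef_pos: [489.2, -182.6, 256.0]
eef_rot: [-0.143, 3.126, 0.008]
wrist_force: [-0.9, -0.7, -0.1]
opening: 0.4
[ 489.15065862 -182.64992549  256.01125749] [-0.14252614  3.12554158  0.0082631 ] [-0.88114209 -0.70263467 -0.12405761]
{'fx': 297.3186396354542, 'fy': 297.3186396354542, 'cx': 255.9556666262411, 'cy': 193.96768291000518, 'hand_eye': array([[ 4.82338408e-04, -9.68789806e-01, -2.47883198e-01,
         6.76837189e+01],
       [ 9.99999877e-01,  4.37773517e-04,  2.34900262e-04,
        -7.42966002e-02],
       [-1.19052280e-04, -2.47883281e-01,  9.68789897e-01,
        -1.46232396e+02],
       [ 0.00000000e+00,  0.00000000e+00,  0.00000000e+00,
         1.00000000e+00]]), 'shot': 5}
{'position': [236.0, 186.4], 'confidence': 0.92}
{'position': [438.9, 222.4], 'confidence': 0.33}
```

View pics/w1.png

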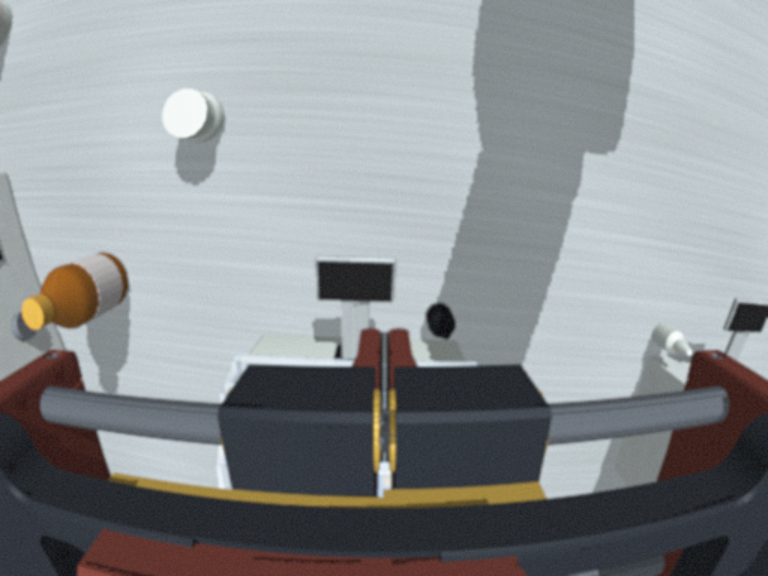

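```bash
cat >> h.py <<'E'
from scipy.spatial.transform import Rotation as Ro
def wray(p,s,uv,z):
    d=np.array([(uv[0]-p['cx'])/p['fx'],(uv[1]-p['cy'])/p['fy']]);r=np.linalg.norm(d)
    v=np.r_[d/max(r,1e-9)*np.sin(r),np.cos(r)]
    H=np.array(p['hand_eye']);R=Ro.from_rotvec(s['eef_rot']).as_matrix();e=np.array(s['eef_pos'])
    c=R@H[:3,3]+e;w=R@H[:3,:3]@v
    return c+w*(z-c[2])/w[2]
E
python3 - <<'E'
from h import *
s=bot.state();p=bot.grab_frame('wrist')
for t,z in [('bur_stand_pad',79),('bur_stand_lip',68),('bur_stand',0),('dropper_a',0)]:
    for r in bot.pinpoint(p,t)[:2]:print(t,r['confidence'],r['position'],wray(p,s,r['position'],z).round(1))
R=Ro.from_rotvec(s['eef_rot']).as_matrix();print(R.round(3))
E
```

```text
bur_stand_pad 0.66 [231.0, 189.5] [ 503.8 -203.5   79. ]
bur_stand_lip 0.63 [231.0, 242.1] [ 573.  -199.4   68. ]
bur_stand 0.21 [444.8, 283.1] [666.1 197.1  -0. ]
dropper_a 0.87 [436.8, 223.5] [549.4 132.3   0. ]
dropper_a 0.55 [285.3, 205.9] [ 540.9 -129.4    0. ]
[[-0.995 -0.097  0.012]
 [-0.097  0.995  0.008]
 [-0.013  0.007 -1.   ]]
```

Wrist view: the pad at (356,281) in the enlarged picture lies square to the jaws, and the dropper at (440,320) is well off to one side. Both place the pad near (502,-201). I'm descending to just above it.

```bash
python3 -m pendant '[[[-2,-7,20],0,0],[[-2,-7,25],0,0],[[-2,-6,25],0,0],[[0,0,25],0,0],[[0,0,20],0,0],[[0,0,15],0,0],[[0,0,10],0,0],[[0,0,0],0,0]]'; python3 - <<'E'
from h import *
s=bot.state();print(s['eef_pos'],s['eef_rot'],s['wrist_force'])
for n in ['side','wrist','top']:
    p=bot.grab_frame(n);save(p,n+'2')
    if n!='wrist':
        R=Ro.from_rotvec(s['eef_rot']).as_matrix()
        print(n,proj(p,s['eef_pos']+R@[0,0,17]))
    for r in bot.pinpoint(p,'bur_stand_pad')[:2]:print(n,r,(ray(p,r['position'],79) if n!='wrist' else wray(p,s,r['position'],79)))
E
```

```text
time_s: 5.45
eef_pos: [502.1, -193.6, 112.4]
eef_rot: [-0.162, 3.12, 0.012]
wrist_force: [0.4, -0.3, 0.1]
opening: 0.5
[ 502.11968743 -193.58491041  112.36445128] [-0.16206124  3.11994468  0.0124615 ] [ 0.41949135 -0.28934663  0.12115989]
side [np.float64(283.3407936863038), np.float64(238.84404236306813)]
side {'position': [280.1, 246.6], 'confidence': 0.91} [ 491.09129784 -198.92866068   79.        ]
wrist {'position': [243.4, 222.3], 'confidence': 0.56} [ 500.54039394 -201.62090694   79.        ]
top [np.float64(323.09997474652874), np.float64(200.2191842466943)]
top {'position': [325.9, 202.4], 'confidence': 0.5} [ 495.79471771 -204.57273955   79.        ]
```

View pics/wrist2.png

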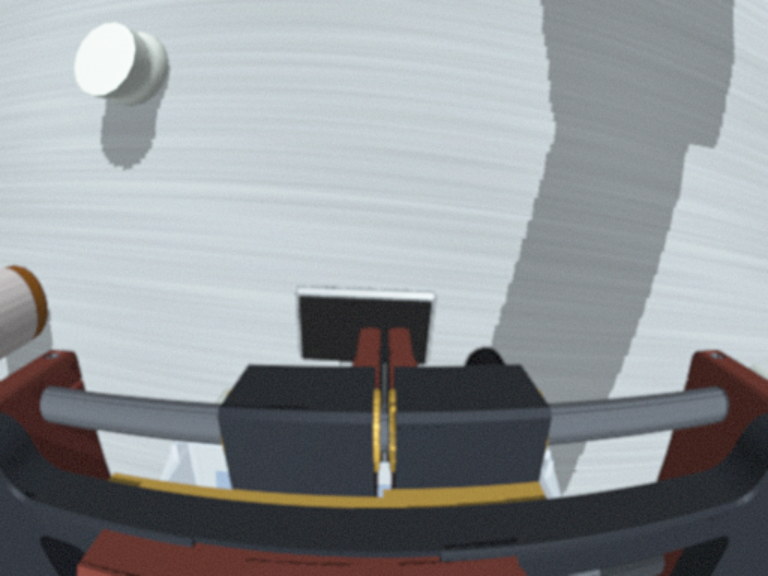

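View pics/side2.png

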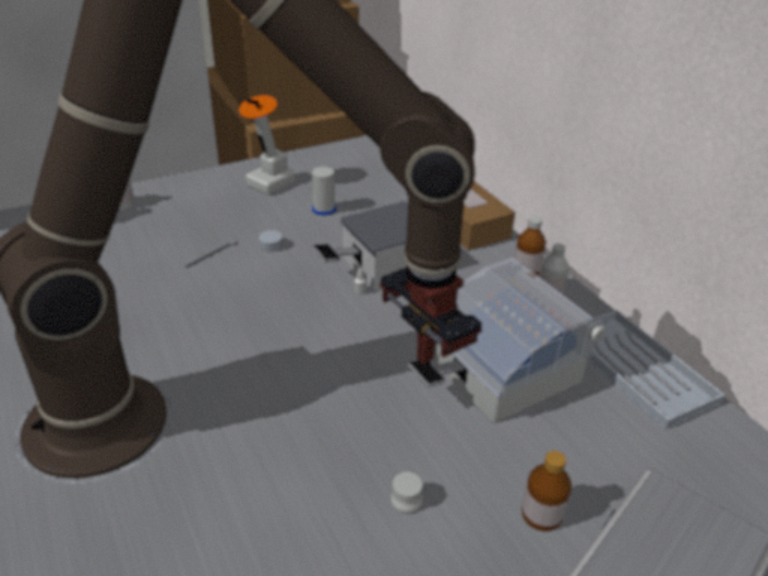

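The pad is about 8 mm to the -y side of the fingers. I'll correct that, stay on its outer half, and come down nearly to contact.

```bash
python3 -m pendant '[[[3,-4,0],0,0],[[4,-4,0],0,0],[[3,-2,0],0,0],[[2,0,3],0,0],[[0,0,4],0,0],[[0,0,3],0,0],[[0,0,2],0,0],[[0,0,0],0,0]]'; python3 - <<'E'
from h import *
s=bot.state();print(s['eef_pos'],s['eef_rot'],s['wrist_force'])
p=bot.grab_frame('wrist');save(p,'w3')
E
```

```text
time_s: 6.55
eef_pos: [491.9, -206.8, 102.1]
eef_rot: [-0.16, 3.114, 0.011]
wrist_force: [-0.1, 0.7, 0.0]
opening: 0.5
[ 491.87520873 -206.81428835  102.06519759] [-0.15999919  3.11447826  0.01082206] [-0.14057344  0.66160627  0.0207259 ]
```

View pics/w3.png

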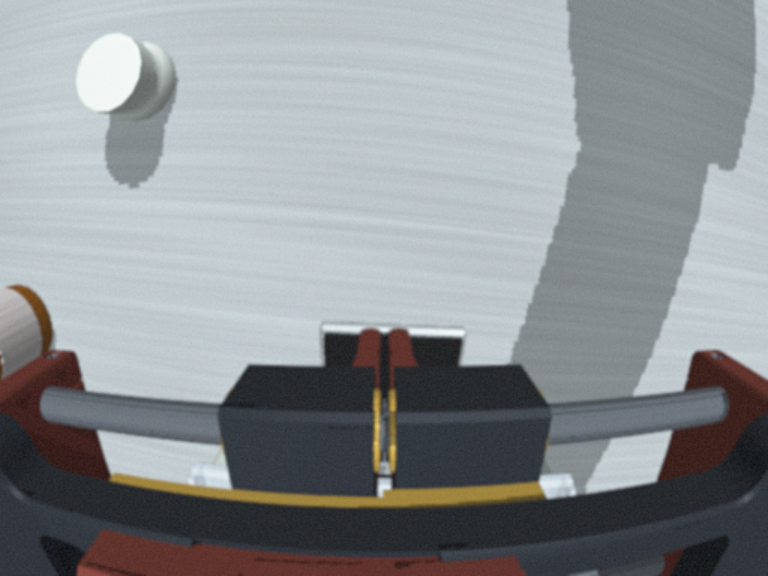

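```bash
python3 - <<'E'
from h import *
s=bot.state();p=bot.grab_frame('wrist')
for uv in [(215,218),(309,219)]:print(wray(p,s,uv,82).round(1))
print(s['eef_pos']+Ro.from_rotvec(s['eef_rot']).as_matrix()@[0,0,17])
E
```

```text
[ 484.5 -232.    82. ]
[ 479.6 -176.1   82. ]
[ 492.34478073 -206.71740333   85.21377422]
```

```bash
python3 -m pendant '[[[-2,1,0],0,0],[[-2,1,2],0,0],[[0,0,3],0,0],[[0,0,3],0,0],[[0,0,3],0,0],[[0,0,3],0,0],[[0,0,3],0,0],[[0,0,3],0,0]]'
```

```text
time_s: 7.45
eef_pos: [494.8, -204.4, 82.1]
eef_rot: [-0.16, 3.117, 0.013]
wrist_force: [-3.2, 0.2, 4.0]
opening: 0.7
```

```bash
python3 -m pendant '[[[0,0,4],0,0],[[0,0,4],0,0],[[0,0,4],0,0],[[0,0,4],0,0],[[0,0,4],0,0],[[0,0,3],0,0],[[0,0,3],0,0],[[0,0,2],0,0]]'; python3 - <<'E'
from h import *
s=bot.state();print(s['eef_pos'],s['wrist_force'])
p=bot.grab_frame('side');save(p,'side4')
p=bot.grab_frame('wrist');save(p,'w4')
E
```

```text
time_s: 8.25
eef_pos: [495.0, -204.4, 51.4]
eef_rot: [-0.159, 3.117, 0.012]
wrist_force: [-1.6, -0.5, 3.2]
opening: 0.5
[ 495.01365203 -204.38536109   51.40233456] [-1.60829208 -0.46500936  3.21205299]
```

View pics/side4.png

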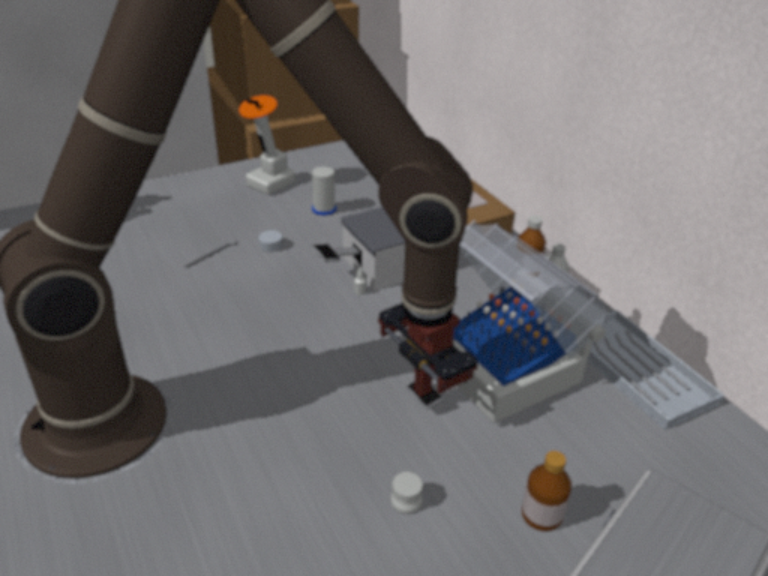

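The cover is up. I'll push on gently until the force shows the stop.

```bash
python3 -m pendant '[[[0,0,1.5],0,0],[[0,0,1.5],0,0],[[0,0,1.5],0,0],[[0,0,1],0,0],[[0,0,1],0,0],[[0,0,1],0,0],[[0,0,1],0,0],[[0,0,1],0,0]]'
```

```text
time_s: 9.15
eef_pos: [495.1, -204.5, 50.9]
eef_rot: [-0.156, 3.113, 0.022]
wrist_force: [-5.4, 1.6, 15.5]
opening: 0.7
```

At the stop (15 N at z 50.9). Holding.

```bash
python3 -m pendant '[[[0,0,0.8],0,0],[[0,0,0.8],0,0],[[0,0,0.8],0,0],[[0,0,0.8],0,0],[[0,0,0.8],0,0],[[0,0,0.8],0,0],[[0,0,0.8],0,0],[[0,0,0.8],0,0]]'
```

```text
time_s: 9.95
eef_pos: [495.0, -204.5, 50.9]
eef_rot: [-0.154, 3.109, 0.028]
wrist_force: [-4.8, 1.3, 11.7]
opening: 0.2
```

```bash
python3 -m pendant '[[[0,0,0.8],0,0],[[0,0,0.8],0,0],[[0,0,0.8],0,0],[[0,0,0.8],0,0],[[0,0,0.8],0,0],[[0,0,0.8],0,0],[[0,0,0.8],0,0],[[0,0,0.8],0,0]]'; python3 - <<'E'
from h import *
save(bot.grab_frame('side'),'side5')
E
```

```text
time_s: 10.75
eef_pos: [494.9, -204.6, 50.9]
eef_rot: [-0.152, 3.105, 0.034]
wrist_force: [-3.4, 1.3, 12.7]
opening: 0.5
```

View pics/side5.png

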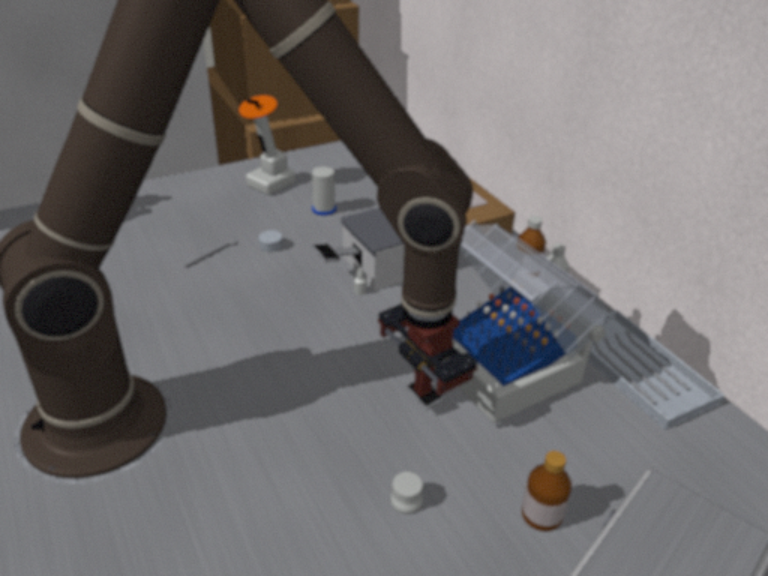

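```bash
python3 -m pendant '[[[0,0,0.6],0,0],[[0,0,0.6],0,0],[[0,0,0.6],0,0],[[0,0,0.6],0,0],[[0,0,0.6],0,0],[[0,0,0.6],0,0],[[0,0,0.6],0,0],[[0,0,0.6],0,0]]'
```

```text
time_s: 11.6
eef_pos: [494.8, -204.7, 50.9]
eef_rot: [-0.15, 3.102, 0.038]
wrist_force: [-3.8, -0.4, 10.2]
opening: 0.6
```

```bash
python3 -m pendant '[[[0,0,0.6],0,0],[[0,0,0.6],0,0],[[0,0,0.6],0,0],[[0,0,0.6],0,0],[[0,0,0.6],0,0],[[0,0,0.6],0,0],[[0,0,0.6],0,0],[[0,0,0.6],0,0]]'
```

```text
time_s: 12.4
eef_pos: [494.8, -204.7, 50.9]
eef_rot: [-0.149, 3.099, 0.042]
wrist_force: [-4.1, 0.4, 9.9]
opening: 0.7
```

```bash
python3 -m pendant '[[[0,0,0.6],0,0],[[0,0,0.6],0,0],[[0,0,0.6],0,0],[[0,0,0.6],0,0],[[0,0,0.5],0,0],[[0,0,0.4],0,0],[[0,0,0.2],0,0],[[0,0,0],0,0]]'
```

```text
time_s: 13.2
eef_pos: [494.7, -204.7, 51.2]
eef_rot: [-0.148, 3.096, 0.046]
wrist_force: [-2.2, -0.5, 2.9]
opening: 0.7
```

```bash
python3 -m pendant '[[[0,0,-1],0,0],[[0,0,-1.5],0,0],[[0,0,-1.5],0,0],[[0,0,-1.5],0,0],[[0,0,-1.5],0,0],[[0,0,-1.5],0,0],[[0,0,-1.5],0,0],[[0,0,-1.5],0,0]]'
```

```text
time_s: 14.0
eef_pos: [493.7, -204.8, 63.5]
eef_rot: [-0.148, 3.097, 0.047]
wrist_force: [-1.7, 0.1, 3.6]
opening: 0.5
```

```bash
python3 -m pendant '[[[-0.2,0,-1.5],0,0],[[-0.2,0,-1.5],0,0],[[-0.2,0,-1.5],0,0],[[-0.2,0,-1.5],0,0],[[-0.2,0,-1.5],0,0],[[-0.2,0,-1.5],0,0],[[-0.2,0,-1.5],0,0],[[-0.2,0,-1.5],0,0]]'
```

```text
time_s: 14.8
eef_pos: [494.2, -204.9, 76.6]
eef_rot: [-0.148, 3.098, 0.048]
wrist_force: [-2.1, 0.2, 3.4]
opening: 0.5
```

```bash
python3 -m pendant '[[[-0.2,0,-1.5],0,0],[[-0.2,0,-1.5],0,0],[[-0.2,0,-1.5],0,0],[[-0.2,0,-1.2],0,0],[[-0.2,0,-1.2],0,0],[[-0.2,0,-1.2],0,0],[[-0.2,0,-1],0,0],[[-0.2,0,-1],0,0]]'
```

```text
time_s: 15.6
eef_pos: [495.8, -204.9, 87.9]
eef_rot: [-0.148, 3.098, 0.048]
wrist_force: [-3.2, 1.6, 5.3]
opening: 0.5
```

```bash
python3 -m pendant '[[[-0.2,0,-1],0,0],[[-0.2,0,-1],0,0],[[-0.2,0,-1],0,0],[[-0.2,0,-1],0,0],[[-0.2,0,-1],0,0],[[-0.2,0,-1],0,0],[[-0.2,0,-1],0,0],[[-0.2,0,-1],0,0]]'
```

```text
time_s: 16.4
eef_pos: [497.5, -204.9, 96.9]
eef_rot: [-0.148, 3.097, 0.048]
wrist_force: [-3.4, 1.8, 4.0]
opening: 0.4
```

```bash
python3 -m pendant '[[[0,0,-0.8],0,0],[[0,0,-0.8],0,0],[[0,0,-0.8],0,0],[[0,0,-0.8],0,0],[[0,0,-0.8],0,0],[[0,0,-0.8],0,0],[[0,0,-0.8],0,0],[[0,0,-0.8],0,0]]'; python3 - <<'E'
from h import *
save(bot.grab_frame('side'),'side6')
E
```

```text
time_s: 17.2
eef_pos: [498.8, -205.4, 103.4]
eef_rot: [-0.149, 3.095, 0.045]
wrist_force: [0.0, 0.3, -0.6]
opening: 0.6
```

View pics/side6.png

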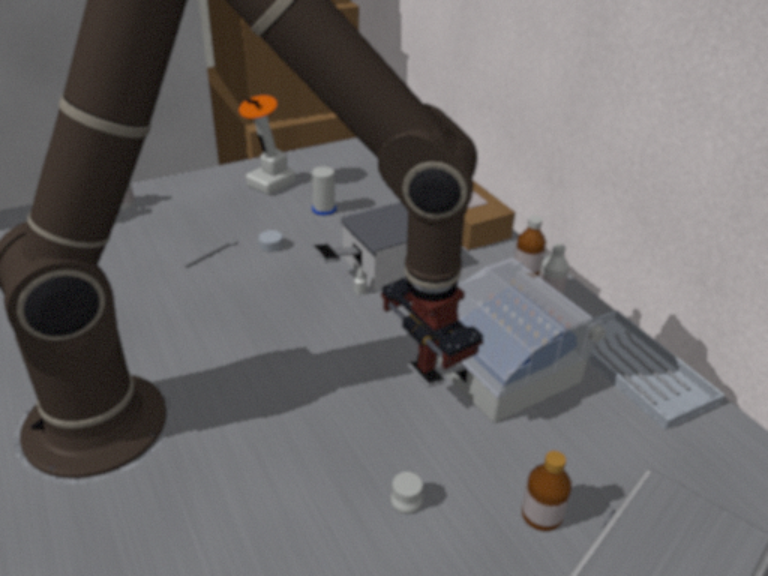

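Contact is gone and the cover is shut. I'll back off up and away from the stand.

```bash
python3 -m pendant '[[[1,0,-5],0,0],[[3,0,-12],0,0],[[4,0,-20],0,0],[[4,0,-20],0,0],[[4,0,-20],0,0],[[4,0,-15],0,0],[[0,0,-8],0,0],[[0,0,0],0,0]]'; python3 -m pendant '[[[0,0,0],0,0],[[0,0,0],0,0],[[0,0,0],0,0],[[0,0,0],0,0],[[0,0,0],0,0],[[0,0,0],0,0],[[0,0,0],0,0],[[0,0,0],0,0]]'; python3 - <<'E'
from h import *
a=cv2.imread('pics/top0.png')
for n in ['side','top']:save(bot.grab_frame(n),n+'7')
for n in ['side','top']:
    print(n,cv2.imwrite(f'pics/d{n}.png',cv2.absdiff(cv2.imread(f'pics/{n}0.png'),cv2.imread(f'pics/{n}7.png'))*3))
E
```

```text
time_s: 18.05
eef_pos: [472.3, -211.9, 211.0]
eef_rot: [-0.146, 3.093, 0.044]
wrist_force: [-0.1, 0.3, -0.2]
opening: 0.4
time_s: 18.85
eef_pos: [471.4, -211.1, 208.2]
eef_rot: [-0.147, 3.098, 0.046]
wrist_force: [-0.3, 0.3, -0.1]
opening: 0.7
side True
top True
```

View pics/side7.png

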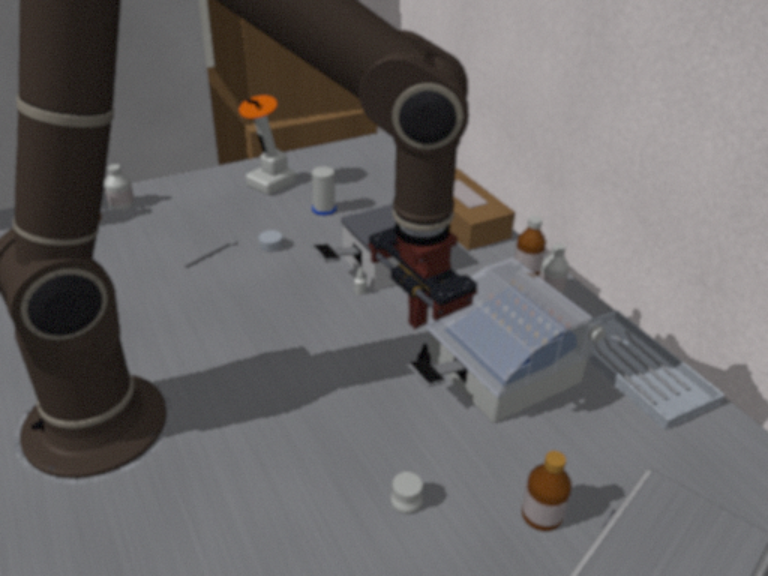

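View pics/dside.png

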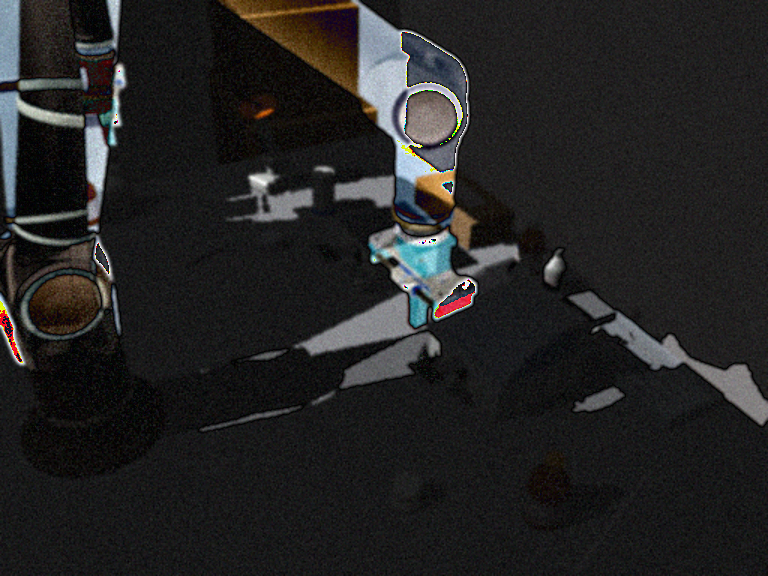

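View pics/top7.png

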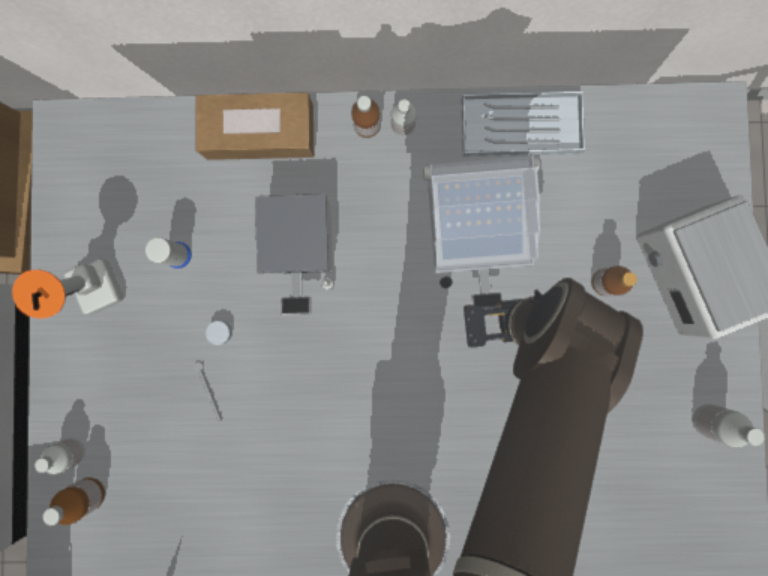

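Only the arm and its shadows differ from the first pictures. The cover is shut, the pad is up and the loose things are in place, so I'm handing in.

```bash
python3 -c "
from cell import bot
print(bot.state()['wrist_force']);bot.job_done()"
```

```text
[-0.02451086 -0.00228914  0.03488877]
the job is handed in; nothing more can be done
```

I pressed the bur stand's lever to its stop with closed fingertips and kept the cover open for about 4 s. I then let the lever up at about 15 mm/s at the pad, which brought the cover down softly, and backed off to a TCP height of about 208 mm. The job was handed in at about 19 s of the 48 s allowed.

- **Opening:** the tool height stayed at 50.9 mm during the hold, with 10–15 N at the wrist, consistent with the lever being on its stop. The side picture showed the cover fully open.
- **Closing:** the wrist force faded to zero as the pad reached its rest height. The side picture then showed the cover shut and the pad up.
- **Everything else:** compared with the first side picture, only the arm and its shadows had changed. The loose things I could see and the cotton-roll box were in place. In the last top picture the arm hid the cream jar, so I checked that one from the side only.
- **Disagreements:** estimates of the pad's position from different pictures differed by up to about 10 mm. I settled it by eye with the wrist camera before pressing.
- **Not measured:** I had no direct reading of the cover's angle or speed; both are inferred from the tool's motion and the pictures.

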